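Set the end stop of the stem jig to the large gauge

TASK

Set the stop jig to the large gauge: take the larger of the two gauges from the rack, open the sliding stop a little if the gap is too narrow, and put the blade down between the jaws until its collar rests on top of them. Slide the stop up snugly against the blade, lock it by turning the wing knob clockwise until its wing stands across the rail, and leave the gauge standing in the gap. Leave the small gauge in the rack and do not shift the bottles or the jar.

Things in the scene. Friction and masses are not known exactly. Their poses are not given: they have to be found in the camera images.
- stop_jig: The jig, fixed: wooden base 190 x 90 x 14 mm (local x -145 to +45 mm) with a steel rail (top 20 mm up), a fixed steel jaw at its far end (local x 0 to +34 mm, 72 mm wide in y, top at z = 70 mm) and a sliding stop. Origin: on the table, under the inner face of the fixed jaw, mid-width. x: along the rail, from the stop towards the fixed jaw; z up.
- fixed_jaw_edge (a point): Middle of the top edge of the fixed jaw's inner face (jig local 0, 0, 70 mm); axes as the jig's. The gap runs from here in -x to the stop's face. With the stop snug on the large gauge, the gauge's origin lies 6 mm from here in -x, at the same height.
- stop_face (a point): Middle of the top edge of the sliding stop's face that looks at the fixed jaw. The stop's steel jaw is 24 mm long in x, 72 mm wide, top 70 mm up; behind it a deck (x -22 to -102 mm, 60 mm wide, top 38 mm up) carries the knob. Axes as the jig's.
- stop_carriage (a joint): Position of the sliding stop = width of the gap between the jaws, m (0 closed, at most 0.030). It slides with about 2.5 N of friction, and can be moved by the knob. Starts anywhere from too narrow for the large blade to 24 mm.
- knob_grip (a point): Centre of the black wing of the clamp knob, on its axis, 68 mm above the table and 74 mm behind the stop's face. The wing is a bar 52 mm long, 12 mm thick and 34 mm tall (17 mm above and below this point), lying along this point's x axis (at joint 0 along the rail); it rides on the stop.
- clamp_knob (a joint): Angle of the knob, rad, growing clockwise seen from above: 0 wing along the rail, stop free; the brake begins to bite at about 0.9; locked above 1.2 (wing across the rail); end of travel 1.5. Takes about 0.15 to 0.3 N m. Starts at 0 to 0.35.
- gauge_rack: Dark wooden rack block, fixed, 70 x 134 x 55 mm, with two slots 17 x 55 mm side by side along its y (centres at y = -32 and +32 mm), one gauge in each; which is in which varies. Origin: centre of its underside.
- large_gauge: The large gauge, loose, 0.18 kg: steel blade 12 mm thick (x), 50 wide (y), reaching 45 mm below the collar, its last 6 mm thinned to 8 mm; aluminium collar 40 (x) x 56 (y) x 12 mm; on it a flat light wooden handle 14 mm thick (x), 42 wide (y), 56 tall. Origin: centre of the collar's underside; z up, x across the blade's thickness. A half turn about z makes no difference.
- small_gauge: The small gauge, loose, a bystander: same form, blade 7 x 32 mm, collar 40 x 38 x 12 mm, handle 14 x 24 x 36 mm. Origin: centre of the collar's underside. Stays in the rack.
- dropper_bottle_far: Brown dropper bottle, 33 mm across, 102 mm tall, loose bystander beyond the fixed jaw. Origin: centre of its underside.
- dropper_bottle_near: Brown dropper bottle, 33 mm across, 102 mm tall, loose bystander between jig and rack. Origin: centre of its underside.
- glitter_jar: Glitter jar with a red lid, 49 mm across, 65 mm tall, loose bystander. Origin: centre of its underside.
Mind the look-alikes: they are no part of the job. What is shaped like the large_gauge but green or pink is not meant.

How it is judged:
On the way, in this order (a step that is already met when the one before it is completed fails the run):
1. the large gauge's blade is down in the gap, its collar resting on the jaws, with the knob still loose (z of large_gauge in the frame of fixed_jaw_edge between -0.003 and 0.003 m and y of large_gauge in the frame of fixed_jaw_edge between -0.02 and 0.02 m and angle between large_gauge's own z axis and vertical below 0.08 rad and x of large_gauge in the frame of fixed_jaw_edge between -0.02 and 0 m and value of joint clamp_knob below 0.8 rad), for 0.2 s.
2. the stop is snug against the blade and the knob is locked (value of joint stop_carriage below 0.014 m and value of joint clamp_knob above 1.2 rad), for 0.2 s.
At the end, for the whole second after the job is handed in: Large gauge released, at rest in the gap: upright within 0.08 rad, square within 0.1 rad, collar within 3 mm of the jaw tops, within 20 mm of mid-width, 6 mm (+-3) from the fixed jaw; gap 10 to 14 mm; knob past 1.2 rad; small gauge within 20 mm of its start (all of step 2 and z of large_gauge in the frame of fixed_jaw_edge between -0.003 and 0.003 m and y of large_gauge in the frame of fixed_jaw_edge between -0.02 and 0.02 m and angle between large_gauge's own z axis and vertical below 0.08 rad and x of large_gauge in the frame of fixed_jaw_edge between -0.009 and -0.003 m and angle between the x axis of large_gauge and the x axis of stop_jig, either way round below 0.1 rad and value of joint stop_carriage above 0.01 m and linear speed of large_gauge below 0.01 m/s and distance of small_gauge from where it was at the start of the episode below 0.02 m); the robot touches nothing.
It fails at once if the small gauge is taken out of the rack (distance of small_gauge from where it was at the start of the episode above 0.03 m).
It fails at once if a bottle or the jar is shifted by more than 30 mm (distance of any of dropper_bottle_far, dropper_bottle_near, glitter_jar from where it was at the start of the episode above 0.03 m).
It also fails if it takes over 64 s, if anything falls off the work surface, if the arm or the gripper's body presses on something with over 40 N, if the wrist force passes 120 N, or if a joint passes its speed limit or range.

ROBOT

A 6-joint arm with a two-finger parallel gripper is mounted at the origin on a cart in front of the work surface, level with it; the furniture and walls round the work are solid. World frame = base frame: x ahead of the robot, y to its left, z up, the work surface at z = 0. Lengths are in m, angles in rad, forces in N, time in s.
With the tool pointing down it reaches from about 0.3 to 0.875 m from the base axis. Payload 6.4 kg.
Tool frame: the origin (TCP) lies midway between the tips of the shut fingers; the grasp point (between the pads) lies 19 mm behind it; x points along the fingers, y is the direction in which the jaws open and shut, and the axes are right-handed (so a half turn about x gives the same grasp; the last joint's range is limited). The gripper opens to 85 mm and grips with 20 to 120 N. Pads are 22 mm wide; open, the fingers measure 114 mm over their backs; the gripper's body (76 mm by 85 mm) begins 54 mm behind the grasp point. The pads swing forward as they close: fully open they stand 13 mm farther back than shut.
Start: joints at [1.053, 0.181, 1.607, -0, 1.354, -0.206], TCP at [0.176, 0.547, 0.231] pointing down, gripper open.
Joint ranges: [-2.99, 2.99], [-0.89, 2.07], [0.3, 2.58], [-1.14, 4.28], [0, 2.63], [-3.12, 3.12]. Speed limits (rad/s): [2.57, 2.57, 3.01, 3.14, 3.14, 3.14].

INTERFACE

Orientations are given as a unit quaternion [w, x, y, z].
In Python, from bench import ctrl gives the robot as it stands.
- The arm moves only by the tool step_arm, never from a script. Its argument "motion" is a list of rows, each a list of 7 numbers: the shift along the tool's x, y, z in mm, then the turn, a rotation vector about the tool's x, y, z in degrees, then the closure in counts, from 0 (fully open) to 255 (shut). In form: [[tx, ty, tz, rx, ry, rz, hand], ...]. A call has 1 to 10 rows; each row is the pose to reach, as a shift and turn from the pose commanded when the call began, along the tool's axes at that moment; what a row does not reach only later rows make up. A row lasts 1/8 s, in which the tool goes at most 62.5 mm and 10.7 degrees, less where a joint would pass 70% of its speed; a pose out of reach is approached as far as the arm can. A call with a gripper value outside its range is refused whole. The fingers move at their own pace and stop on an object; the grip force is fixed at half the most. Time passes only in rows, so rows that repeat a pose let the fingers close. It gives the time, the measured TCP pose, the force and the opening at its end, in the units of the state.
- ctrl.get_obs(): the state, without advancing time (a new reading comes with each control period).
- ctrl.camera(name): name is "side" or "top" or "wrist"; returns (picture, depth): 384x512x3 uint8, red, green, blue; 384x512 float32, m along the optical axis (not along the pixel's ray), 0 where there is no reading.
- ctrl.camera_info(name): a dict with "fx", "fy", "cx", "cy" (pixels), "T" (4x4, takes a point from camera to world coordinates); the wrist camera has in their place "hand_eye" (4x4, takes a point from camera to tool coordinates, whose origin is the TCP and whose axes are the tool frame's). Camera axes: x right, y down, z forward; pixel columns grow to the right and rows downward; lengths in m; the calibration is good to about 2 mm. A picture is of the moment at which its call begins: read the wrist's pose just before it. camera_info takes no time and is no camera call.
- ctrl.hand_in(): hands the job in, once; it reports no verdict.
The state is a dict: "time_s": time; "q": joint angles; "dq": joint speeds; "joint_efforts": joint torques, N m; "eef_pos": TCP position; "eef_rot": TCP orientation; "wrist_force": force on the tool from outside, world axes, zero at the start; "torque": the same for the moment, N m; "opening": opening from 0.0 (shut) to 1.0 (fully open).
Only numpy, scipy, OpenCV 4.12 (cv2) and the standard library are available. Lean on these libraries where they do the work, as an engineer would, in place of code of your own. Each camera call takes 0.05 s, during which the arm holds its last target. There are 200 camera calls.

## Working session

There is one attempt and no reset: what is moved stays moved. The work goes in short steps, Python scripts to look and compute and a tool call to move; the robot and the scene stay as the last step left them, time stands still between calls to the robot, and variables do not carry over. Pictures are saved under pics/ and viewed, about 8 in all and at most 12, crops included, and the job is handed in when it is done.

Besides the shell and the picture viewer there is one more tool, called after ">>>" as name([rows], argument=value, ...), one row to a line, values as JSON. step_arm: Moves the arm, as the interface text tells. Its arguments: {"type":"object","properties":{"motion":{"type":"array","items":{"type":"array","items":{"type":"number"}}}},"required":["motion"]}

```bash
mkdir -p pics; cat > h.py <<'E'
import numpy as np, cv2
from bench import ctrl
from scipy.spatial.transform import Rotation as R
def snap(n,f):
    o=ctrl.get_obs(); im,d=ctrl.camera(n); i=ctrl.camera_info(n)
    T=i.get("T")
    if T is None:
        W=np.eye(4); q=o["eef_rot"]; W[:3,:3]=R.from_quat([q[1],q[2],q[3],q[0]]).as_matrix(); W[:3,3]=o["eef_pos"]; T=W@np.array(i["hand_eye"])
    T=np.array(T)
    np.savez(f"pics/{f}.npz",im=im,d=d,T=T,k=[i["fx"],i["fy"],i["cx"],i["cy"]])
    cv2.imwrite(f"pics/{f}.png",im[:,:,::-1]); return im,d,T
def load(f):
    z=np.load(f"pics/{f}.npz"); d=z["d"]; fx,fy,cx,cy=z["k"]; T=z["T"]
    v,u=np.mgrid[:d.shape[0],:d.shape[1]]
    P=np.stack([(u-cx)/fx*d,(v-cy)/fy*d,d],-1)@T[:3,:3].T+T[:3,3]
    P[d==0]=np.nan
    return z["im"],P
def crop(f,x0,y0,x1,y1,s,out):
    im=cv2.imread(f"pics/{f}.png")[y0:y1,x0:x1]; cv2.imwrite(f"pics/{out}.png",cv2.resize(im,None,fx=s,fy=s,interpolation=cv2.INTER_CUBIC))
E
python3 - <<'E'
from h import *
a=snap("top","t0")[0]; b=snap("side","s0")[0]
cv2.imwrite("pics/both.png",np.vstack([cv2.resize(x,(400,300)) for x in(a,b)])[:,:,::-1])
cv2.imwrite("pics/top_big.png",cv2.resize(a,(800,600))[:,:,::-1])
print(ctrl.get_obs()); print(ctrl.camera_info("wrist"), ctrl.camera_info("top")["T"],ctrl.camera_info("side")["T"])
E
```

```text
{'time_s': 0.1, 'q': array([ 1.05267820e+00,  1.81476346e-01,  1.60787222e+00, -1.62473023e-05,
        1.35379133e+00, -2.06300312e-01]), 'dq': array([ 0.00039028, -0.00080039, -0.00193045,  0.00102918,  0.00148431,
       -0.00030585]), 'joint_efforts': array([ 8.31742568e-07, -4.45877981e+01, -3.52240634e+01, -4.05297378e-04,
        4.15507136e-03,  5.24849540e-06]), 'eef_pos': array([0.17615074, 0.54685207, 0.23048614]), 'eef_rot': array([ 0.69834154,  0.10928337,  0.69871872, -0.11031043]), 'wrist_force': array([ 0.83805374, -0.35626843, -0.22727825]), 'torque': array([-0.00816341, -0.01081317, -0.0384712 ]), 'opening': 0.998637437395654}
{'fx': 296.3244948138045, 'fy': 296.3244948138045, 'cx': 256.75935457896617, 'cy': 194.9152646312889, 'hand_eye': array([[ 6.96786212e-04, -3.07150098e-01,  9.51660828e-01,
        -1.41959240e-01],
       [ 9.99999755e-01,  2.77794937e-04, -6.42520193e-04,
        -1.22175257e-04],
       [-6.70164201e-05,  9.51661043e-01,  3.07150216e-01,
        -7.91259535e-02],
       [ 0.00000000e+00,  0.00000000e+00,  0.00000000e+00,
         1.00000000e+00]])} [[-0.01300236 -0.9944982   0.1039436   0.36176395]
 [-0.99978102  0.01122558 -0.01766042  0.13227315]
 [ 0.01639642 -0.10415047 -0.99442639  0.98308116]
 [ 0.          0.          0.          1.        ]] [[ 0.90367443 -0.22772133  0.36265068  0.00366813]
 [-0.42778614 -0.44195398  0.78846413 -0.86632339]
 [-0.01927519 -0.86765182 -0.49679855  0.67025993]
 [ 0.          0.          0.          1.        ]]
```

View pics/top_big.png

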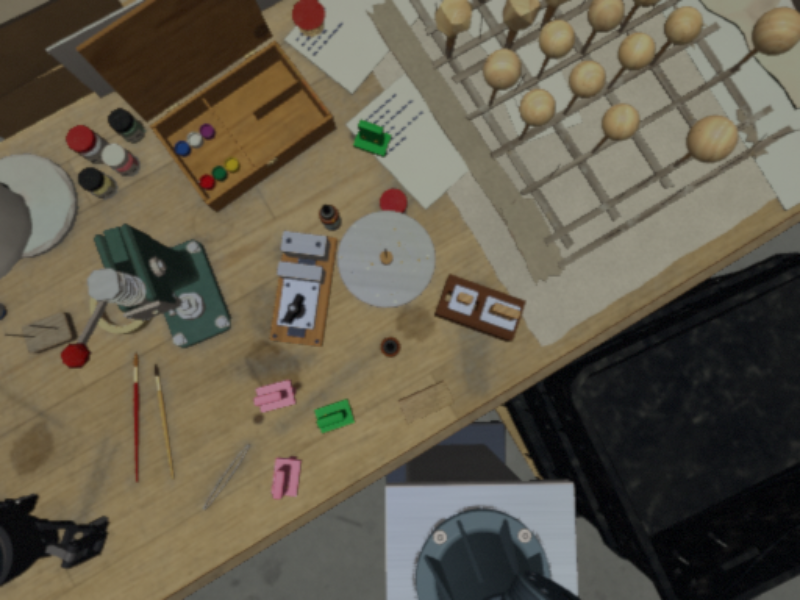

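View pics/s0.png

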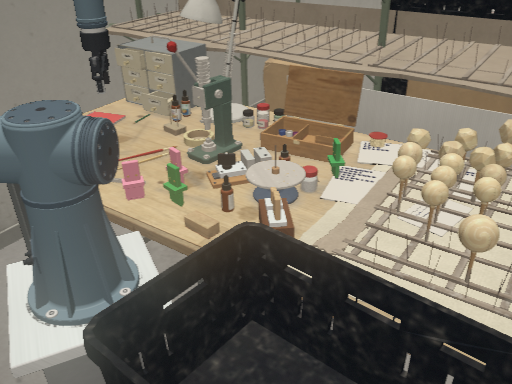

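The top view shows the jig around (305,290) with its fixed jaw at the top, the rack at (480,307) with the large gauge in the right slot at (501,312), and the near bottle at (390,346). A disc stand sits between the jig and the rack at (386,258). I'll enlarge this area.

```bash
python3 - <<'E'
from h import *
crop("t0",165,125,345,235,4.4,"c0")
im,P=load("t0")
for x0,y0,x1,y1,n in [(165,140,220,225,"jig"),(275,170,340,222,"rack")]:
    p=P[y0:y1,x0:x1]; 
    print(n); print(np.round(p[::5,::4,2]*1000).astype(int))
p=P[130:215,210:285]; m=p[...,2]>0.03; print("disc",np.nanmax(p[...,2]), p[m].mean(0))
E
```

```text
jig
[[                   0                   -3                    2
                    -2                   -2                    0
                     0 -9223372036854775808                    0
                     0                   56                   66
                    59                   37]
 [                  -1                    2                   -5
                     0                   -3                    0
                    -2                   -3                   -2
                    -3 -9223372036854775808                   28
                    30                    6]
 [                   0                    3                   -4
                     0                   69                   70
                    71                   72                   69
                    70                    1                    1
                     2                   -1]
 [                  -2                    2                   -2
                     0                   68                   71
                    70                   69        
[... 7584 characters left out ...]
             0                   -2
                    -4                    7                   46
                    56                   55                    0
                    -2                   -3]
 [                  -2                    1                   -2
                     2                   -2                   -2
                     0                    3                    0
                    -1                   -2                   -2
                    -4                   -2                   -3
                     1                   -1]]
disc 0.1473396607034665 [0.52650718 0.15150524 0.07019995]<stdin>:6: RuntimeWarning: invalid value encountered in cast
```

View pics/c0.png

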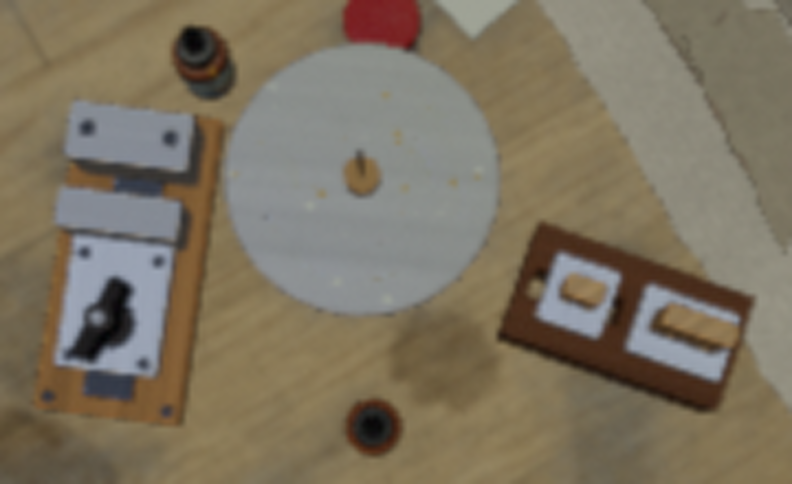

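The crop shows the fixed jaw at the top with the stop below it and a visible gap near row 175. The knob wing at (100,318) is turned slightly, and the large gauge's handle is at (698,326). Next I'll fit metric poses.

```bash
cat >> h.py <<'E'
def unproj(f,u,v,z):
    q=np.load(f"pics/{f}.npz"); fx,fy,cx,cy=q["k"]; T=q["T"]
    r=T[:3,:3]@np.array([(u-cx)/fx,(v-cy)/fy,1.]); s=(z-T[2,3])/r[2]; return (T[:3,3]+s*r)
def rect(xy):
    (c,s,a)=cv2.minAreaRect((np.asarray(xy)*1000).astype(np.float32)); return np.round(c,1),np.round(s,1),round(a,1)
E
python3 - <<'E'
from h import *
im,P=load("t0"); print(np.load("pics/t0.npz")["k"])
Z=P[...,2]
def comps(x0,y0,x1,y1,lo,hi):
    m=np.zeros(Z.shape,np.uint8); m[y0:y1,x0:x1]=((Z>lo)&(Z<hi))[y0:y1,x0:x1]
    n,l,s,c=cv2.connectedComponentsWithStats(m,connectivity=4)
    for i in range(1,n):
        if s[i,4]>12: print(s[i,4],rect(P[l==i][:,:2]),"z",np.median(Z[l==i]).round(4), "mean",P[l==i].mean(0).round(4))
print("jaws");comps(165,140,213,182,.062,.076)
print("wing");comps(172,182,205,215,.07,.09)
print("rack");comps(278,172,340,222,.045,.06)
print("handles");comps(278,172,340,222,.09,.13)
print("collars");comps(278,172,340,222,.06,.072)
print("bottle");comps(240,210,262,232,.06,.12)
print("disc");comps(213,130,285,202,.06,.076)
k=4.4
for n,u,v,z in [("fixed inner L",63,158,.07),("fixed inner R",190,172,.07),("fix far L",73,103,.07),("fix far R",197,117,.07),("stop face L",60,187,.07),("stop face R",181,202,.07),("stop back L",54,224,.07),("stop back R",175,240,.07),("base nearL",36,405,.014),("base near R",182,424,.014),("base R far",222,122,.014)]:
    print(n,(unproj("t0",165+(u+.5)/k-.5,125+(v+.5)/k-.5,z)*1000).round(1))
E
```

```text
[364.48851055 364.48851055 261.23538472 191.37480369]
jaws
382 (array([551. , 285.3]), array([71.8, 34.6]), 82.2) z 0.0693 mean [0.5505 0.2853 0.0691]
275 (array([505.9, 292. ]), array([72.6, 24. ]), 81.9) z 0.0691 mean [0.5054 0.2912 0.0689]
wing
121 (array([444.3, 300.4]), array([17.5, 50.1]), 70.9) z 0.0805 mean [0.4439 0.2996 0.0798]
rack
808 (array([445. ,  -3.3]), array([134.4,  70.5]), 69.6) z 0.0541 mean [0.445  0.0008 0.054 ]
handles
59 (array([455.4,  27.4]), array([23.6, 13.5]), 69.3) z 0.1015 mean [0.455  0.028  0.1012]
132 (array([432.9, -32.3]), array([41.7, 13.9]), 69.8) z 0.1213 mean [ 0.4323 -0.0306  0.1178]
collars
168 (array([455.4,  27.1]), array([38. , 39.8]), 70.0) z 0.0661 mean [0.4543 0.0284 0.066 ]
205 (array([433.2, -32.5]), array([55.6, 40.1]), 69.9) z 0.0662 mean [ 0.431  -0.0281  0.0662]
bottle
84 (array([381.5, 144.6]), array([24.9, 26.7]), 44.4) z 0.0759 mean [0.3813 0.146  0.0787]
disc
3086 (array([525.9, 151.8]), array([162.9, 158.8]), 33.5) z 0.0708 mean [0.5257 0.1506 0.0707]
fixed inner L [538.1 323.5  70. ]
fixed inner R [529.2 250.5  70. ]
fix far L [570.3 318.   70. ]
fix far R [561.4 246.6  70. ]
stop face L [521.2 325.   70. ]
stop face R [511.8 255.6  70. ]
stop back L [499.8 328.2  70. ]
stop back R [489.8 259.   70. ]
base nearL [398.5 349.8  14. ]
base near R [386.  262.2  14. ]
base R far [570.4 238.3  14. ]
```

Fits match the given sizes (jaws 72×34 and 72×24, rack 134×70, handle 42×14). The jig's x axis is at about -8° and the gap is about 16.5 mm, wide enough for the blade. The gauge's x axis is at -20.2°. Now the move helper.

```bash
cat >> h.py <<'E'
def pose():
    o=ctrl.get_obs(); q=o["eef_rot"]; return np.array(o["eef_pos"])*1000,R.from_quat([q[1],q[2],q[3],q[0]]),o
def goto(x,y,z,yaw):
    """row for TCP at x,y,z mm, tool down, tool y axis at yaw deg (mod 180)"""
    p,r,o=pose(); M=r.as_matrix(); best=None
    for a in (yaw,yaw+180):
        Y=np.array([np.cos(np.radians(a)),np.sin(np.radians(a)),0]); X=np.array([0,0,-1.])
        rel=(r.inv()*R.from_matrix(np.stack([X,Y,np.cross(X,Y)],1))).as_rotvec(degrees=True)
        t=M.T@(np.array([x,y,z])-p)
        print("row",t.round(1),rel.round(2),"|t|",np.linalg.norm(t).round(),"|r|",np.linalg.norm(rel).round(1))
def show():
    p,r,o=pose(); M=r.as_matrix(); print(o["time_s"],p.round(1),"tilt",M[2,0].round(4),"yaw",np.degrees(np.arctan2(M[1,1],M[0,1])).round(2),"q",o["q"].round(2),"F",o["wrist_force"].round(1),"op",round(o["opening"],3))
E
python3 - <<'E'
from h import *
show(); goto(433,-32.4,190,-20.2)
E
```

```text
0.1 [176.2 546.9 230.5] tilt -1.0 yaw 72.13 q [ 1.05  0.18  1.61 -0.    1.35 -0.21] F [ 0.8 -0.4 -0.2] op 0.999
row [  41.1 -472.5  422.2] [9.233e+01 6.000e-02 8.000e-02] |t| 635.0 |r| 92.3
row [  41.1 -472.5  422.2] [-8.767e+01 -8.000e-02  6.000e-02] |t| 635.0 |r| 87.7
```

>>> step_arm([
  [40,-472,422,92.3,0,0,0],
  [40,-472,422,92.3,0,0,0],
  [40,-472,422,92.3,0,0,0],
  [40,-472,422,92.3,0,0,0],
  [40,-472,422,92.3,0,0,0],
  [40,-472,422,92.3,0,0,0],
  [40,-472,422,92.3,0,0,0],
  [40,-472,422,92.3,0,0,0],
  [40,-472,422,92.3,0,0,0],
  [40,-472,422,92.3,0,0,0],
])

```text
time_s: 1.35
eef_pos: [0.4298, -0.0249, 0.1918]
eef_rot: [0.404, 0.58, 0.404, -0.58]
wrist_force: [0.9, 1.5, 0.6]
opening: 1.002
```

>>> step_arm([
  [0,0,0,0,0,0,0],
  [0,0,0,0,0,0,0],
])

```text
time_s: 1.6
eef_pos: [0.4288, -0.0227, 0.1913]
eef_rot: [-0.404, -0.58, -0.405, 0.58]
wrist_force: [-0.3, 0.7, -0.0]
opening: 1.005
```

```bash
python3 - <<'E'
from h import *
show(); snap("wrist","w1"); show(); goto(433,-32.4,84,-20.2)
im,P=load("w1"); Z=P[...,2]
p,_,_=pose()
m=((Z>.09)&(Z<.135)&(np.hypot(P[...,0]-.433,P[...,1]+.032)<.05)).astype(np.uint8)
n,l,s,c=cv2.connectedComponentsWithStats(m)
for i in range(1,n):
    if s[i,4]>50:
        q=P[l==i]; t=q[q[:,2]>q[:,2].max()-.008]; print(s[i],rect(q[:,:2]),rect(t[:,:2]),q[:,2].max())
E
```

```text
1.6 [428.8 -22.7 191.3] tilt -1.0 yaw -20.23 q [-0.33 -0.12  2.    0.    1.26  0.02] F [-0.3  0.7 -0. ] op 1.005
1.65 [428.8 -22.1 191.5] tilt -1.0 yaw -20.15 q [-0.33 -0.12  2.    0.    1.26  0.02] F [0.4 0.5 0.1] op 1.002
row [107.5   7.6   8.3] [ 0.05 -0.02  0.07] |t| 108.0 |r| 0.1
row [107.5   7.6   8.3] [-1.7995e+02 -1.1000e-01 -2.0000e-02] |t| 108.0 |r| 179.9
[ 257  179   19   61 1069] (array([432.9, -30.7]), array([41.8, 13.8]), 69.8) (array([432.9, -30.8]), array([41.7, 13.8]), 69.8) 0.12435509028071257
```

View pics/w1.png

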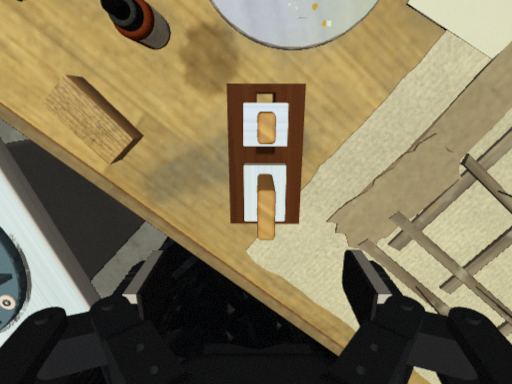

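The wrist view shows the rack with the large gauge's handle at (266,207), centred between the fingers. Both cameras agree to within 2 mm. Going down to grasp.

>>> step_arm([
  [30,7,7,0,0,0,0],
  [60,7,7,0,0,0,0],
  [85,7,7,0,0,0,0],
  [107,7,7,0,0,0,0],
  [107,7,7,0,0,0,0],
  [107,7,7,0,0,0,255],
  [107,7,7,0,0,0,255],
  [107,7,7,0,0,0,255],
  [107,7,7,0,0,0,255],
  [107,7,7,0,0,0,255],
])

```text
time_s: 2.9
eef_pos: [0.4338, -0.0319, 0.0852]
eef_rot: [0.405, 0.58, 0.405, -0.58]
wrist_force: [-1.8, 0.8, 3.7]
opening: 0.159
```

>>> step_arm([
  [0,0,0,0,0,0,255],
  [0,0,0,0,0,0,255],
  [0,0,0,0,0,0,255],
])

```text
time_s: 3.28
eef_pos: [0.4338, -0.0319, 0.0853]
eef_rot: [0.405, 0.58, 0.405, -0.58]
wrist_force: [-2.0, 0.2, 5.6]
opening: 0.154
```

>>> step_arm([
  [-15,0,0,0,0,0,255],
  [-35,0,0,0,0,0,255],
  [-65,0,0,0,0,0,255],
  [-100,0,0,0,0,0,255],
  [-135,0,0,0,0,0,255],
  [-155,0,0,0,0,0,255],
  [-160,0,0,0,0,0,255],
  [-160,0,0,0,0,0,255],
])

```text
time_s: 4.28
eef_pos: [0.4333, -0.0317, 0.2446]
eef_rot: [-0.405, -0.58, -0.405, 0.58]
wrist_force: [-0.5, -0.2, -1.6]
opening: 0.158
```

```bash
python3 - <<'E'
from h import *
show(); goto(526,289,245,-8.2)
E
```

```text
4.275 [433.3 -31.7 244.6] tilt -1.0 yaw -20.17 q [-0.35 -0.16  1.92  0.    1.38  0.  ] F [-0.5 -0.2 -1.6] op 0.158
row [  -0.4  -23.6 -333. ] [-11.97  -0.     0.02] |t| 334.0 |r| 12.0
row [  -0.4  -23.6 -333. ] [1.6803e+02 3.0000e-02 0.0000e+00] |t| 334.0 |r| 168.0
```

>>> step_arm([
  [0,-3,-40,-1.5,0,0,255],
  [0,-7,-90,-4,0,0,255],
  [0,-11,-145,-6,0,0,255],
  [0,-15,-200,-8,0,0,255],
  [0,-19,-255,-10,0,0,255],
  [0,-22,-300,-11,0,0,255],
  [0,-23.5,-325,-12,0,0,255],
  [0,-23.6,-333,-12,0,0,255],
  [0,-23.6,-333,-12,0,0,255],
  [0,-23.6,-333,-12,0,0,255],
])

```text
time_s: 5.52
eef_pos: [0.526, 0.2878, 0.2444]
eef_rot: [-0.463, -0.534, -0.463, 0.535]
wrist_force: [-0.5, 0.4, -0.4]
opening: 0.155
```

```bash
python3 - <<'E'
from h import *
show(); snap("wrist","w2"); snap("side","s2"); snap("top","t2"); show()
im,P=load("w2"); Z=P[...,2]
m=((Z>.062)&(Z<.078)&(np.hypot(P[...,0]-.53,P[...,1]-.29)<.07)).astype(np.uint8)
n,l,s,c=cv2.connectedComponentsWithStats(m,connectivity=4)
for i in range(1,n):
    if s[i,4]>50: print(s[i],rect(P[l==i][:,:2]),np.median(P[l==i][:,2]))
a=cv2.imread("pics/w2.png"); b=cv2.imread("pics/s2.png")[100:240,180:360]
cv2.imwrite("pics/v2.png",np.hstack([a[:, :],cv2.resize(b,(288,224)).__class__ and cv2.copyMakeBorder(cv2.resize(b,(288,224)),0,160,0,0,cv2.BORDER_CONSTANT)]))
E
```

```text
5.525 [526.  287.8 244.4] tilt -1.0 yaw -8.23 q [ 0.3   0.22  1.53 -0.    1.39  0.45] F [-0.5  0.4 -0.4] op 0.155
5.675 [526.3 288.  245. ] tilt -1.0 yaw -8.24 q [ 0.3   0.22  1.53 -0.    1.39  0.45] F [-0.7 -0.1 -1.6] op 0.156
[ 226  138   23   49 1055] (array([506. , 303.2]), array([53. , 23.7]), 81.3) 0.06911785314681779
[ 264  138   32   64 1567] (array([550.3, 288.2]), array([70.8, 33.5]), 82.3) 0.06921193938841336
```

View pics/v2.png

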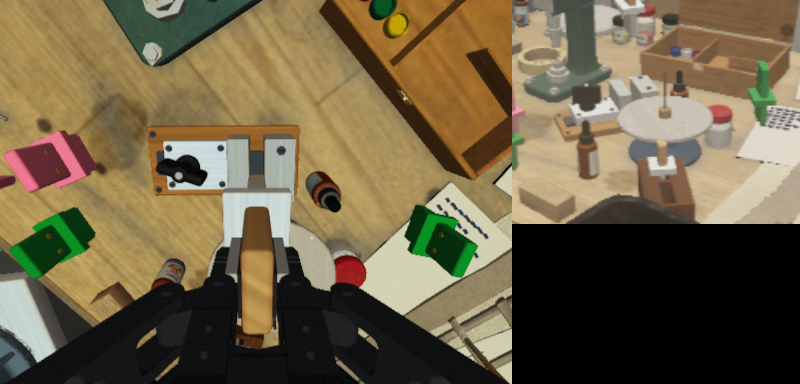

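The gauge is held with its collar at (257,215), and the jaws with the gap between them are visible at row 160. I'll check the collar against the gap along the rail from this same picture, along with the far bottle's position.

```bash
python3 - <<'E'
from h import *
c,s=np.cos(np.radians(8.2)),np.sin(np.radians(8.2))
im,P=load("w2"); S=(P[...,0]*c-P[...,1]*s)*1000; L=(P[...,0]*s+P[...,1]*c)*1000; Z=P[...,2]*1000
for v in (195,205,215,225,235,245):
    r=np.where((Z[v]>215)&(Z[v]<240)&(abs(S[v]-480)<40))[0]
    if len(r): print("collar",v,r.min(),r.max(),S[v,r.min()].round(1),S[v,r.max()].round(1),"mid",((S[v,r.min()]+S[v,r.max()])/2).round(1),Z[v,r].mean().round(1),L[v,r].mean().round(1))
m=(Z>255)&(Z<295)&(abs(S-480)<25)&(im[...,0]>im[...,2]+40)
if m.any(): print("handle",rect(P[m][:,:2]),"s",S[m].mean(),"z",Z[m].max())
for v in (145,160,175,182):
    r=np.where((Z[v]>62)&(Z[v]<77)&(S[v]>430)&(S[v]<530))[0]; g=np.where(np.diff(r)>1)[0]
    print("jaw",v,S[v,r.min()].round(1),[(S[v,r[i]].round(1),S[v,r[i+1]].round(1)) for i in g],S[v,r.max()].round(1))
m=np.zeros(Z.shape,bool); m[165:215,300:345]=True; m&=(Z>40)&(Z<115); print("bottle far",P[m].mean(0)*1000,"s range",np.nanmin(S[m]),np.nanmax(S[m]),np.nanmax(Z[m]))
p,_,_=pose(); print("tcp s,l",p[0]*c-p[1]*s,p[0]*s+p[1]*c)
E
```

```text
collar 195 222 290 459.2 498.2 mid 478.7 225.5 386.4
collar 205 222 290 458.9 498.5 mid 478.7 225.4 380.3
collar 215 223 290 459.2 498.7 mid 479.0 225.5 374.2
collar 225 223 289 459.0 498.1 mid 478.6 225.5 367.8
collar 235 224 289 459.6 498.5 mid 479.0 225.3 361.2
collar 245 224 288 459.2 498.0 mid 478.6 225.4 354.6
handle (array([523. , 291.5]), array([39.7, 39.1]), 48.4) s 479.12469121791764 z 292.7796510448275
jaw 145 446.1 [(np.float64(464.2), np.float64(466.5)), (np.float64(469.6), np.float64(486.7))] 519.9
jaw 160 446.7 [(np.float64(469.5), np.float64(486.8))] 519.3
jaw 175 446.0 [(np.float64(469.3), np.float64(486.9))] 520.1
jaw 182 446.9 [(np.float64(459.3), np.float64(461.4)), (np.float64(468.1), np.float64(488.1))] 520.5
bottle far [598.48749278 254.50554548  69.72218792] s range 542.9427189991064 576.261804507223 102.21624787131839
tcp s,l 479.81680741644584 360.1575646816898
```

Collar mid is at s=478.8 and gap mid at 478.2 (width 17.4), so I shift it 0.6 mm back. The far bottle starts at s=543, so I'll open the fingers only partly at release.

>>> step_arm([
  [30,-0.6,-1,0,0,0,255],
  [60,-0.6,-1,0,0,0,255],
  [80,-0.6,-1,0,0,0,255],
  [90,-0.6,-1,0,0,0,255],
  [93,-0.6,-1,0,0,0,255],
  [97,-0.6,-1,0,0,0,255],
  [101,-0.6,-1,0,0,0,255],
  [104,-0.6,-1,0,0,0,255],
  [106,-0.6,-1,0,0,0,255],
  [108,-0.6,-1,0,0,0,255],
])

```text
time_s: 6.92
eef_pos: [0.5259, 0.29, 0.1369]
eef_rot: [0.463, 0.534, 0.463, -0.534]
wrist_force: [0.1, -0.4, -1.9]
opening: 0.153
```

```bash
python3 - <<'E'
from h import *
show()
E
```

```text
6.925 [525.9 290.  136.9] tilt -1.0 yaw -8.16 q [ 0.31  0.33  1.62 -0.    1.19  0.45] F [ 0.1 -0.4 -1.9] op 0.153
```

The blade tip is inside the gap with no contact force. Continuing down.

>>> step_arm([
  [6,0,0,0,0,0,255],
  [12,0,0,0,0,0,255],
  [18,0,0,0,0,0,255],
  [24,0,0,0,0,0,255],
  [29,0,0,0,0,0,255],
  [32,0,0,0,0,0,255],
  [34,0,0,0,0,0,255],
  [35,0,0,0,0,0,255],
  [36,0,0,0,0,0,255],
  [36,0,0,0,0,0,255],
])

```text
time_s: 8.18
eef_pos: [0.5258, 0.29, 0.1009]
eef_rot: [0.463, 0.534, 0.463, -0.534]
wrist_force: [-0.1, -0.6, -1.4]
opening: 0.153
```

>>> step_arm([
  [0.5,0,0,0,0,0,255],
  [1,0,0,0,0,0,255],
  [1.4,0,0,0,0,0,255],
  [1.4,0,0,0,0,0,255],
])

```text
time_s: 8.68
eef_pos: [0.5259, 0.2901, 0.1003]
eef_rot: [0.463, 0.534, 0.463, -0.534]
wrist_force: [-3.6, -0.4, 4.3]
opening: 0.155
```

The collar is on the jaws (+4 N). Releasing with a partial opening, then rising.

>>> step_arm([
  [0,0,0,0,0,0,150],
  [0,0,0,0,0,0,150],
  [0,0,0,0,0,0,150],
  [-10,0,0,0,0,0,150],
  [-30,0,0,0,0,0,150],
  [-60,0,0,0,0,0,150],
  [-90,0,0,0,0,0,150],
  [-110,0,0,0,0,0,150],
  [-110,0,0,0,0,0,150],
])

```text
time_s: 9.8
eef_pos: [0.5274, 0.2906, 0.2131]
eef_rot: [0.464, 0.536, 0.462, -0.532]
wrist_force: [0.5, -0.4, 0.6]
opening: 0.408
```

```bash
python3 - <<'E'
from h import *
show(); snap("wrist","w3"); 
c,s=np.cos(np.radians(8.2)),np.sin(np.radians(8.2))
im,P=load("w3"); S=(P[...,0]*c-P[...,1]*s)*1000; L=(P[...,0]*s+P[...,1]*c)*1000; Z=P[...,2]*1000
near=(abs(S-478)<60)&(abs(L-361)<60)
for n,lo,hi in (("collar",78,88),("handle",125,148)):
    m=near&(Z>lo)&(Z<hi); print(n,m.sum(),rect(P[m][:,:2]),np.median(Z[m]),"s",S[m].min(),S[m].max(),"l",L[m].min(),L[m].max())
E
```

```text
9.8 [527.4 290.6 213.1] tilt -1.0 yaw -8.16 q [0.31 0.25 1.56 0.   1.32 0.45] F [ 0.5 -0.4  0.6] op 0.408
collar 1557 (array([505.2, 293.7]), array([55.6, 80.2]), 81.6) 81.20473799679468 s 418.0258172817086 498.31738430212744 l 334.9521108931957 390.51835542881906
handle 900 (array([525. , 291.1]), array([41.5, 13.4]), 81.8) 136.95981875021948 s 471.3558781178581 484.79235617872115 l 342.2936652967469 383.7666268488523
```

View pics/w3.png

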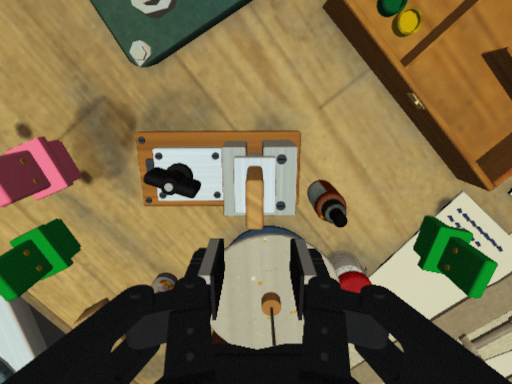

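The gauge stands upright in the gap with its collar on both jaws at (254,185), and the knob wing is visible at (171,180). Collar top measures 81–82 mm, so it is seated. Now I measure the wing.

```bash
python3 - <<'E'
from h import *
c,s=np.cos(np.radians(8.2)),np.sin(np.radians(8.2))
for f in ("w3","w2","t0"):
    im,P=load(f); S=(P[...,0]*c-P[...,1]*s)*1000; L=(P[...,0]*s+P[...,1]*c)*1000; Z=P[...,2]*1000
    for lo in (74,79):
        m=(abs(S-396)<35)&(abs(L-361)<35)&(Z>lo)&(Z<92)
        r=rect(P[m][:,:2]); print(f,lo,m.sum(),r,"z",Z[m].max().round(1),"s,l",[round(x,1) for x in (r[0][0]*c-r[0][1]*s,r[0][0]*s+r[0][1]*c)])
p,_,_=pose();show()
goto(445,300,160,71-90)
E
```

```text
w3 74 743 (array([443.9, 302.5]), array([17.3, 51.5]), 70.1) z 84.7 s,l [np.float64(396.2), np.float64(362.7)]
w3 79 618 (array([444. , 302.4]), array([17.2, 50.5]), 71.3) z 84.7 s,l [np.float64(396.3), np.float64(362.6)]
w2 74 607 (array([444. , 302.4]), array([17.4, 51.3]), 54.0) z 85.4 s,l [np.float64(396.3), np.float64(362.6)]
w2 79 502 (array([443.9, 302.1]), array([17. , 49.2]), 71.6) z 85.4 s,l [np.float64(396.3), np.float64(362.3)]
t0 74 114 (array([444.3, 300.6]), array([17.1, 50.2]), 69.7) z 84.6 s,l [np.float64(396.9), np.float64(360.9)]
t0 79 86 (array([445.5, 300.7]), array([16.2, 48.6]), 65.8) z 84.6 s,l [np.float64(398.1), np.float64(361.2)]
9.85 [526.5 290.2 211.2] tilt -1.0 yaw -8.16 q [0.31 0.25 1.56 0.   1.32 0.45] F [ 0.1  0.1 -0.3] op 0.412
row [ 51.  -82.2   2. ] [10.84 -0.09 -0.15] |t| 97.0 |r| 10.8
row [ 51.  -82.2   2. ] [-1.6916e+02  2.2000e-01 -1.4000e-01] |t| 97.0 |r| 169.2
```

```bash
python3 - <<'E'
from h import *
for f in ("w3","w2","t0"):
    im,P=load(f); Z=P[...,2]*1000; 
    m=(np.hypot(P[...,0]-.444,P[...,1]-.302)<.036)&(Z>76)&(Z<92)
    q=P[m][:,:2]*1000; 
    w,V=np.linalg.eigh(np.cov(q.T)); a=np.degrees(np.arctan2(V[1,1],V[0,1])); a=(a+90)%180-90
    t=(q-q.mean(0))@V; e=np.median(t[:,0]); print(f,q.mean(0).round(1),"ang",a.round(1),"ext",np.ptp(t[:,1]).round(1),[np.ptp(t[abs(t[:,1]-x)<4][:,0]).round(1) for x in(-20,-10,0,10,20)],[np.mean(t[abs(t[:,1]-x)<4][:,0]).round(1) for x in(-20,-10,0,10,20)])
crop("w3",130,125,300,220,4.7,"c3")
E
```

```text
w3 [444.6 303.1] ang -27.8 ext 51.7 [np.float64(11.4), np.float64(12.4), np.float64(17.2), np.float64(11.9), np.float64(10.9)] [np.float64(-0.2), np.float64(0.0), np.float64(0.1), np.float64(0.0), np.float64(-0.2)]
w2 [444.5 302.9] ang -28.1 ext 51.4 [np.float64(11.1), np.float64(11.7), np.float64(17.2), np.float64(11.6), np.float64(11.5)] [np.float64(-0.0), np.float64(-0.2), np.float64(-0.1), np.float64(0.1), np.float64(-0.1)]
t0 [443.9 300.1] ang -28.4 ext 50.8 [np.float64(10.2), np.float64(10.8), np.float64(17.5), np.float64(11.2), np.float64(11.9)] [np.float64(-0.0), np.float64(0.1), np.float64(-0.2), np.float64(-0.2), np.float64(0.4)]
```

View pics/c3.png

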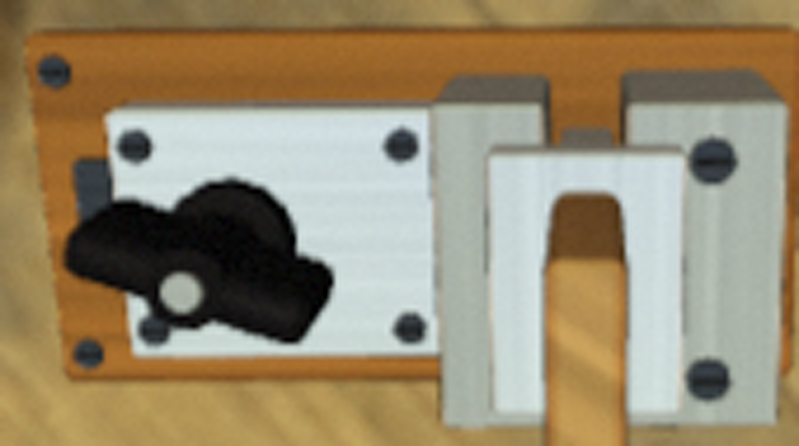

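The crop agrees with the PCA: the wing lies at -28° (joint about 0.34 rad), centred at (444.5, 302.5). I'll approach with the tool's y axis at +62°.

```bash
python3 - <<'E'
from h import *
goto(444.5,302.3,150,62)
E
```

```text
row [ 61.  -83.   -0.2] [-7.016e+01  3.000e-02 -1.900e-01] |t| 103.0 |r| 70.2
row [ 61.  -83.   -0.2] [ 1.0984e+02 -2.0000e-01 -3.0000e-02] |t| 103.0 |r| 109.8
```

>>> step_arm([
  [0,-30,0,-10,0,0,150],
  [0,-60,0,-20,0,0,150],
  [0,-78,0,-30,0,0,150],
  [20,-83,0,-40,0,0,150],
  [40,-83,0,-50,0,0,150],
  [61,-83,0,-60,0,0,150],
  [61,-83,0,-70.2,0,0,150],
  [61,-83,0,-70.2,0,0,150],
  [61,-83,0,-70.2,0,0,150],
])

```text
time_s: 10.98
eef_pos: [0.4435, 0.3017, 0.1483]
eef_rot: [0.686, 0.172, 0.686, -0.172]
wrist_force: [-0.1, -1.3, 0.1]
opening: 0.412
```

```bash
python3 - <<'E'
from h import *
show(); goto(444.5,302.3,56,62)
E
```

```text
10.975 [443.5 301.7 148.3] tilt -1.0 yaw 61.84 q [ 0.38  0.19  1.78  0.    1.18 -0.7 ] F [-0.1 -1.3  0.1] op 0.412
row [92.3  1.   0.7] [-0.16 -0.02  0.02] |t| 92.0 |r| 0.2
row [92.3  1.   0.7] [1.7984e+02 3.0000e-02 3.0000e-02] |t| 92.0 |r| 179.8
```

>>> step_arm([
  [30,1,0.7,0,0,0,150],
  [55,1,0.7,0,0,0,150],
  [75,1,0.7,0,0,0,150],
  [86,1,0.7,0,0,0,150],
  [92,1,0.7,0,0,0,150],
  [92,1,0.7,0,0,0,150],
  [92,1,0.7,0,0,0,255],
  [92,1,0.7,0,0,0,255],
  [92,1,0.7,0,0,0,255],
  [92,1,0.7,0,0,0,255],
])

```text
time_s: 12.22
eef_pos: [0.445, 0.3017, 0.0574]
eef_rot: [0.686, 0.17, 0.686, -0.171]
wrist_force: [-2.3, -4.6, 6.8]
opening: 0.13
```

```bash
python3 - <<'E'
from h import *
show(); p,r,o=pose(); d=np.array([np.cos(np.radians(8.2)),-np.sin(np.radians(8.2)),0]); print("jig x in tool",r.inv().apply(d).round(4),o["torque"])
E
```

```text
12.225 [445.  301.7  57.4] tilt -1.0 yaw 62.06 q [ 0.38  0.33  1.82 -0.    0.99 -0.71] F [-2.3 -4.6  6.8] op 0.13
jig x in tool [7.000e-04 3.378e-01 9.412e-01] [-0.74731788  0.29519369  0.12893286]
```

Wing gripped (opening 11 mm). Now I push along the rail until the gap closes on the blade, watching the force.

>>> step_arm([
  [0,0.3,0.9,0,0,0,255],
  [0,0.7,1.9,0,0,0,255],
  [0,1.0,2.8,0,0,0,255],
  [0,1.4,3.8,0,0,0,255],
  [0,1.4,3.8,0,0,0,255],
])

```text
time_s: 12.85
eef_pos: [0.4487, 0.3012, 0.0574]
eef_rot: [0.686, 0.17, 0.686, -0.171]
wrist_force: [-3.2, -4.8, 7.8]
opening: 0.127
```

>>> step_arm([
  [0,0.2,0.5,0,0,0,255],
  [0,0.3,0.9,0,0,0,255],
  [0,0.3,0.9,0,0,0,255],
])

```text
time_s: 13.22
eef_pos: [0.4493, 0.3011, 0.0574]
eef_rot: [0.686, 0.17, 0.686, -0.171]
wrist_force: [-4.1, -5.0, 8.1]
opening: 0.132
```

>>> step_arm([
  [0,0.2,0.5,0,0,0,255],
  [0,0.3,0.9,0,0,0,255],
  [0,0.3,0.9,0,0,0,255],
])

```text
time_s: 13.6
eef_pos: [0.4493, 0.3011, 0.0574]
eef_rot: [0.685, 0.17, 0.687, -0.171]
wrist_force: [-7.7, -4.7, 10.9]
opening: 0.126
```

>>> step_arm([
  [0,0.2,0.5,0,0,0,255],
  [0,0.3,0.9,0,0,0,255],
  [0,0.3,0.9,0,0,0,255],
])

```text
time_s: 13.98
eef_pos: [0.4494, 0.3011, 0.0574]
eef_rot: [0.685, 0.17, 0.688, -0.171]
wrist_force: [-12.4, -3.4, 13.3]
opening: 0.127
```

Firm stop: no more motion while the force rises to 12 N. Turning clockwise with the push kept on.

>>> step_arm([
  [0,0,0,5,0,0,255],
  [0,0,0,10,0,0,255],
  [0,0,0,16,0,0,255],
  [0,0,0,22,0,0,255],
  [0,0,0,28,0,0,255],
  [0,0,0,34,0,0,255],
  [0,0,0,40,0,0,255],
  [0,0,0,46,0,0,255],
  [0,0,0,50,0,0,255],
  [0,0,0,50,0,0,255],
])

```text
time_s: 15.22
eef_pos: [0.4491, 0.3008, 0.0575]
eef_rot: [0.549, 0.443, 0.551, -0.447]
wrist_force: [-13.9, -5.1, 16.5]
opening: 0.124
```

```bash
python3 - <<'E'
from h import *
show(); print(pose()[2]["torque"])
E
```

```text
15.225 [449.1 300.8  57.5] tilt -1.0 yaw 12.02 q [0.37 0.33 1.81 0.   1.   0.16] F [-13.9  -5.1  16.5] op 0.124
[-0.79752541  1.98500591  0.00498771]
```

>>> step_arm([
  [0,0,0,5,0,0,255],
  [0,0,0,9,0,0,255],
  [0,0,0,12,0,0,255],
  [0,0,0,12,0,0,255],
  [0,0,0,12,0,0,255],
])

```text
time_s: 15.85
eef_pos: [0.4489, 0.3008, 0.0576]
eef_rot: [-0.499, -0.498, -0.501, 0.502]
wrist_force: [-13.2, -6.0, 17.9]
opening: 0.127
```

```bash
python3 - <<'E'
from h import *
show(); print(pose()[2]["torque"])
E
```

```text
15.85 [448.9 300.8  57.6] tilt -1.0 yaw 0.07 q [0.37 0.33 1.81 0.   1.   0.37] F [-13.2  -6.   17.9] op 0.127
[-0.84243682  2.13590246  0.00574856]
```

Knob is at about 1.43 rad. Relaxing the push, then releasing and rising.

>>> step_arm([
  [0,-1.5,0,0,0,0,255],
  [0,-2.5,-0.3,0,0,0,255],
  [0,-2.5,-0.3,0,0,0,150],
  [0,-2.5,-0.3,0,0,0,150],
  [0,-2.5,-0.3,0,0,0,150],
  [-20,-2.5,-0.3,0,0,0,150],
  [-50,-2.5,-0.3,0,0,0,150],
  [-90,-4,-0.3,0,0,0,150],
  [-130,-10,-0.3,0,0,0,150],
  [-150,-30,-0.3,0,0,0,150],
])

```text
time_s: 17.1
eef_pos: [0.4229, 0.3021, 0.2091]
eef_rot: [0.501, 0.501, 0.499, -0.499]
wrist_force: [0.4, -0.4, 0.5]
opening: 0.413
```

>>> step_arm([
  [0,-10,0,0,0,0,150],
  [0,-10,0,0,0,0,150],
])

```text
time_s: 17.35
eef_pos: [0.4106, 0.3015, 0.2054]
eef_rot: [0.5, 0.499, 0.5, -0.5]
wrist_force: [0.6, -0.0, 0.2]
opening: 0.411
```

```bash
python3 - <<'E'
from h import *
show(); snap("wrist","w4"); snap("top","t4")
c,s=np.cos(np.radians(8.2)),np.sin(np.radians(8.2))
for f in("w4","t4"):
    im,P=load(f); Z=P[...,2]*1000; S=(P[...,0]*c-P[...,1]*s)*1000; L=(P[...,0]*s+P[...,1]*c)*1000
    m=(np.hypot(P[...,0]-.449,P[...,1]-.302)<.036)&(Z>76)&(Z<92)
    q=P[m][:,:2]*1000
    if len(q)>20:
        w,V=np.linalg.eigh(np.cov(q.T)); a=np.degrees(np.arctan2(V[1,1],V[0,1])); print(f,"wing",q.mean(0),"joint rad",np.radians(-8.2-a)%np.pi)
    near=(abs(S-480)<45)&(abs(L-362)<45)
    for n,lo,hi in (("jaws",62,76),("collar",78,88),("handle",125,148)):
        k=near&(Z>lo)&(Z<hi)
        if k.sum()>10: print(f,n,k.sum(),rect(P[k][:,:2]),np.median(Z[k]).round(1),"s",S[k].min().round(1),S[k].max().round(1),"l",L[k].min().round(1),L[k].max().round(1))
im,P=load("t4");Z=P[...,2]
for n,x,y,lo,hi in (("small",.4554,.0274,.09,.115),("near",.3815,.1446,.06,.12)):
    m=(np.hypot(P[...,0]-x,P[...,1]-y)<.03)&(Z>lo)&(Z<hi); print(n,rect(P[m][:,:2]),m.sum())
E
```

```text
17.35 [410.6 301.5 205.4] tilt -1.0 yaw 0.07 q [0.4  0.06 1.8  0.   1.29 0.4 ] F [ 0.6 -0.   0.2] op 0.411
w4 wing [447.45626099 303.22460569] joint rad 1.424836562938917
w4 jaws 1872 (array([531.9, 290.1]), array([71.9, 70.4]), 82.2) 69.1 s 449.7 520.2 l 326.9 399.1
w4 collar 1331 (array([526.9, 290.6]), array([56. , 39.9]), 82.2) 81.4 s 460.0 499.9 l 334.6 390.8
w4 handle 1267 (array([526.8, 291. ]), array([41.5, 14.4]), 81.7) 136.6 s 472.7 487.2 l 342.4 383.9
t4 wing [449.24379816 296.21792261] joint rad 1.4471827495800882
t4 jaws 387 (array([533.1, 288. ]), array([71.8, 70.6]), 81.9) 69.0 s 451.3 521.8 l 325.1 397.0
t4 collar 196 (array([528.1, 288.1]), array([56., 40.]), 82.4) 81.4 s 461.5 501.8 l 332.4 388.3
t4 handle 117 (array([528.3, 287.6]), array([40.3, 14.4]), 81.4) 136.9 s 474.6 489.1 l 339.9 380.2
small (array([455.4,  27.4]), array([23.8, 13.6]), 72.2) 59
near (array([382.3, 146.9]), array([27.9, 27. ]), 70.8) 89
```

View pics/w4.png

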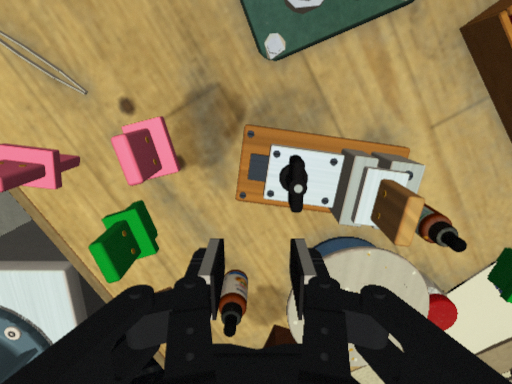

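The wing stands across the rail at (297,183), and the gauge stands upright between closed-up jaws. Measured: gap 12.4 mm (span 70.4 - 58), gauge 6.2 mm from the fixed jaw, knob 1.43 rad, and the small gauge unmoved. Handing in.

```bash
python3 -c "
from bench import ctrl
print(ctrl.hand_in())"
```

```text
the job is handed in; nothing more can be done
None
```

The large gauge is standing in the jig, the stop is snug against its blade and the knob is locked. I handed the job in at about 17.5 s of the 64 s allowed; no verdict was reported. The gap was already about 17 mm at the start, so I didn't need to open the stop.

Last checks, from the wrist and top cameras just before hand-in:

| Check | Measured | Required |
|---|---|---|
| Gap between the jaws | about 12.4 mm | 10 to 14 mm |
| Gauge from the fixed jaw | about 6.2 mm (wrist camera) | 6 ± 3 mm |
| Collar top height | 81.4 mm | 82 mm when seated, ± 3 mm |
| Gauge square to the jig | within about 1° | 0.1 rad (5.7°) |
| Knob angle | 1.42 to 1.45 rad | above 1.2 rad |

- **Small gauge:** it had not moved.
- **Bystanders:** the near bottle's top-camera reading changed by about 2.4 mm, which is within measuring noise. I did not re-measure the far bottle or the jar; both stood in place in the last picture.
- **Robot:** the gripper was clear of everything.
- **Disagreements:** no check failed. The top and wrist cameras differed by 1 to 3 mm in absolute position for most parts. For the turned wing's measured centre they differed by about 7 mm sideways, but they agreed on its angle.

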